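# Crank the cigar mould press down

### The job

The mould press still stands open. Take the larger of the two loose cranks, seat it fully down over the flat tang sunk in the well on top of the press, and turn it clockwise (seen from above) as far as it goes. Let go and leave the crank seated there; leave the smaller crank where it lies.

Things in the scene. Friction and masses are not known exactly. Their poses are not given: they have to be found in the camera images.
- crank: The larger loose crank, steel, about 350 g, standing on its hub. Origin: centre of the hub's underside; z up, x along the arm. Hub: block 52 (x) x 34 (y) x 32 mm high; slot in its underside 40 (x) x 20 (y) mm, 24 mm deep, centred. Arm 12 mm thick, 38 to 50 mm above the underside, out to x = 88 mm, with an upright wooden knob there, 20 mm thick, top at 82 mm.
- grip (a point): Centre of the larger crank's grip fin, 47 mm straight above the crank's origin, x along the arm. The fin is a bar 52 mm long (x) and 14 mm thick (y) on top of the hub, from 32 to 62 mm above the crank's underside: grip it across y with the fingertips above the hub's top (32 mm).
- small_crank: The smaller loose crank, same form at 0.62 of the size (hub 32 x 21 x 20 mm, arm to x = 55 mm, 51 mm high); its slot is too small for the tang. Origin: centre of the hub's underside, x along the arm. To be left where it is.
- well (a point): Centre of the floor of the round well on top of the fixed dark steel press, 92 mm above the table; z up. Its collar: 74 mm inner, 86 mm outer diameter, 12 mm high above the floor. Axes of the press: y along its bridge, which is 170 mm long (y) and 92 mm wide (x), with a nut 8 mm high at y = +68 and -68 mm.
- tang (a point): Top centre of the upright steel blade in the middle of the well, 20 mm above the well floor; x along the blade, turning with it. Blade 32 (x) x 12 (y) mm, 27 x 8 mm in its top 6 mm. The crank's slot goes over it, x along x, either way round, with 4 mm play each side and about 14 degrees of turning play; the hub then rests on the well floor.
- spindle (a joint): Turn of the tang in rad, growing clockwise seen from above: stop at 0 (press open), starts between 0 and 0.25, stop at 1.2 (press down). At 0 the blade's x points 0.6 rad counter-clockwise of the press's x. Light drag of about 0.12 N m; it stays where it is left. A pressing plate under the bridge comes down with it.

How it is judged:
By the outcome, as a careful person would: the job done as asked, in the order asked, and still so for the second after the job is handed in, with the robot touching nothing.
It also fails if it takes over 48 s, if anything falls off the work surface, if the arm or the gripper's body presses on something with over 40 N, if the wrist force passes 120 N, or if a joint passes its speed limit or range.

### The arm

A 7-joint arm with a two-finger parallel gripper is mounted at the origin on a cart in front of the work surface, level with it; the furniture and walls round the work are solid. World frame = base frame: x ahead of the robot, y to its left, z up, the work surface at z = 0. Lengths are in m, angles in rad, forces in N, time in s.
With the tool pointing down it reaches from about 0.4 to 0.85 m from the base axis. Payload 10.4 kg.
Tool frame: the origin (TCP) lies on the centre line of the jaws, within the pads' length; the fingertips stand 14 mm ahead of it and the grasp point (between the pads) lies 5 mm behind it (manip.tip_reach is the distance from the TCP to the fingertips, in m); z points along the fingers, y is the line along which they close (so a half turn about z gives the same grasp; the last joint's range is limited). The gripper opens to 85 mm and grips with 20 to 120 N. Pads are 22 mm wide; open, the fingers measure 114 mm over their backs; the gripper's body (76 mm by 85 mm) begins 54 mm behind the grasp point. The pads swing forward as they close: fully open they stand 13 mm farther back than shut.
Start: joints at [-1.183, 0.332, -0.065, 1.46, 0.022, 1.35, -0.088], TCP at [0.25, 0.573, 0.245] pointing down, gripper open.
Joint ranges: [-2.6, 2.6], [-0.5, 2.12], [-1.47, 1.34], [0.16, 2.42], [-1.27, 4.41], [0.06, 2.06], [-2.6, 2.6]. Speed limits (rad/s): [2.22, 2.22, 2.79, 2.79, 3.14, 3.14, 3.14].

### API

Orientations are given as a unit quaternion [x, y, z, w].
In Python, from workcell import manip gives the robot as it stands.
- The arm moves only by the shell command python3 -m pendant 'ROWS' [FORCE]. ROWS is JSON, a list of rows, each a list of 7 numbers: the shift along the tool's x, y, z in units of 50 mm (1.0 is 50 mm), then the turn, a rotation vector about the tool's x, y, z in units of 8 degrees (1.0 is 8 degrees), then the opening, from -1 (shut) to 1 (fully open), so that 0 is half open. In form: [[dx, dy, dz, ax, ay, az, jaw], ...]. A call has exactly 10 rows; each row is the pose to reach, as a shift and turn from the pose commanded when the call began, along the tool's axes at that moment; what a row does not reach only later rows make up. A row lasts 1/8 s, in which the tool goes at most 62.5 mm and 10.7 degrees, less where a joint would pass 70% of its speed; a pose out of reach is approached as far as the arm can. A call with a gripper value outside its range is refused whole. The fingers move at their own pace and stop on an object; FORCE is the grip in N (left out, the last holds). Time passes only in rows, so rows that repeat a pose let the fingers close, or fill a call up. It gives the time, the measured TCP pose, the force, the opening and the grip force at its end, in the units of the state.
- manip.get_obs(): the state, without advancing time (a new reading comes with each control period).
- manip.camera(name): name is "side" or "top"; returns (picture, depth): 384x512x3 uint8, red, green, blue; 384x512 float32, m along the optical axis (not along the pixel's ray), 0 where there is no reading.
- manip.get_calibration(name): a dict with "fx", "fy", "cx", "cy" (pixels), "xyz" and "orientation" of the camera in the world. Camera axes: x right, y up, looking along -z (the intrinsics and any distortion apply to the point x, -y, -z); pixel columns grow to the right and rows downward; lengths in m; the calibration is good to about 2 mm. A picture is of the moment at which its call begins. get_calibration takes no time and is no camera call.
- manip.hand_in(): hands the job in; it is judged then, once.
Trained networks look in the newest picture that a camera, given by its name, has taken for a name from the list of things; names that differ only in an ending like _2 or _b are one class to them, and where a whole thing is asked for, a point or a joint stands for the part that bears it (a point fixed in the world has none). Each returns a list of dicts, best first, with "p" (0 to 1); they miss things now and then, are a little off and sometimes report something else, mostly with a low value. They report only what shows in the picture. A call takes as long as a camera call.
- manip.find_in(thing, camera): "box" ([left, top, right, bottom] in pixels, round what is visible of it).
- manip.trace(thing, camera): "pixels" (384x512 bool, what is visible of it) and "box" ([left, top, right, bottom] in pixels, round what is visible of it).
- manip.tip_of(thing, camera): "pixel" ([column, row] in pixels: a listed point, or the origin of a listed thing).
The state is a dict: "clock": time; "joint_pos": joint angles; "joint_velocities": joint speeds; "tau": joint torques, N m; "position": TCP position; "ee_rot": TCP orientation; "ft_force": force on the tool from outside, world axes, zero at the start; "torque": the same for the moment, N m; "grip_width": opening from 0.0 (shut) to 1.0 (fully open); "grasp_force": force on a finger pad.
Only numpy, scipy, OpenCV 4.12 (cv2) and the standard library are available. Lean on these libraries where they do the work, as an engineer would, in place of code of your own. Each camera call takes 0.05 s, during which the arm holds its last target. There are 200 camera calls.

## Working session

There is one attempt and no reset: what is moved stays moved. The work goes in short steps, Python scripts to look and compute and a shell command to move; the robot and the scene stay as the last step left them, time stands still between calls to the robot, and variables do not carry over. Pictures are saved under pics/ and viewed, at most 10 in all, crops included, and the job is handed in when it is done.

```bash
mkdir -p pics; cat > h.py <<'E'
import numpy as np, cv2
from scipy.spatial.transform import Rotation as R
from workcell import manip
def cal(n):
    c=manip.get_calibration(n); return c,R.from_quat(c["orientation"]).as_matrix(),np.array(c["xyz"])
def ray(n,px):
    c,M,o=cal(n); d=M@np.array([(px[0]-c["cx"])/c["fx"],-(px[1]-c["cy"])/c["fy"],-1]); return o,d
def pts(n,depth):
    c,M,o=cal(n); v,u=np.mgrid[:384,:512]
    p=np.stack([(u-c["cx"])/c["fx"]*depth,-(v-c["cy"])/c["fy"]*depth,-depth],-1)
    return p@M.T+o
def proj(n,P):
    c,M,o=cal(n); q=(np.array(P)-o)@M; return [c["cx"]-c["fx"]*q[0]/q[2],c["cy"]+c["fy"]*q[1]/q[2]]
def tri(n1,p1,n2,p2):
    o1,d1=ray(n1,p1);o2,d2=ray(n2,p2)
    s=np.linalg.lstsq(np.stack([d1,-d2],1),o2-o1,rcond=None)[0]
    a,b=o1+s[0]*d1,o2+s[1]*d2; return (a+b)/2,np.linalg.norm(a-b)
E
python3 - <<'E'
from h import *
np.set_printoptions(precision=4,suppress=True)
ims=[];D={}
for n in("top","side"):
    im,d=manip.camera(n);D[n]=d;np.savez(f"{n}0.npz",im=im,d=d)
    cv2.imwrite(f"pics/{n}0.png",im[...,::-1]);c=manip.get_calibration(n);print(n,c)
T={}
for t in("crank","grip","small_crank","well","tang"):
  for n in("top","side"):
    r=manip.tip_of(t,n)[:2]; print(t,n,[(x["pixel"],round(x["p"],2)) for x in r])
    if r:T[t,n]=r[0]["pixel"]
  if (t,"top")in T and (t,"side")in T: print("  tri",*tri("top",T[t,"top"],"side",T[t,"side"]))
for t in("crank","small_crank"):
  for n in("top","side"):
    r=manip.trace(t,n)
    for x in r[:2]:
      P=pts(n,D[n])[x["pixels"]&(D[n]>0)]
      print(t,n,x["p"],x["box"],np.median(P,0),P[:,2].max())
      for lo,hi in((.055,.066),(.036,.054),(.07,.09)):
        Q=P[(P[:,2]>lo)&(P[:,2]<hi)]
        if len(Q)>5: print("   z",lo,hi,len(Q),Q.mean(0))
o=manip.get_obs();print(o["position"],o["ee_rot"],o["clock"],o["grip_width"])
E
```

```text
top {'fx': 423.9151826410111, 'fy': 423.9151826410111, 'cx': 255.94505555471474, 'cy': 193.42940454407704, 'xyz': array([0.2425, 0.0596, 1.2276]), 'orientation': array([-0.0708,  0.0799,  0.7366, -0.6678])}
side {'fx': 401.92107739978417, 'fy': 401.92107739978417, 'cx': 258.16058950373707, 'cy': 189.99649148017994, 'xyz': array([0.8801, 0.1475, 0.8429]), 'orientation': array([0.1541, 0.1948, 0.7477, 0.6158])}
crank top [([211.1, 205.5], 0.85)]
crank side [([306.7, 220.1], 0.82)]
  tri [ 0.4842  0.1701 -0.0007] 0.00902804426993175
grip top [([205.6, 200.1], 0.6)]
grip side [([304.8, 211.0], 0.86)]
  tri [0.4902 0.1702 0.0584] 0.009031848087564673
small_crank top [([166.7, 202.9], 0.45)]
small_crank side [([355.3, 236.8], 0.5)]
  tri [0.5045 0.2908 0.002 ] 0.007864755878013345
well top [([345.9, 178.1], 0.61)]
well side [([129.9, 177.6], 0.83), ([306.7, 209.3], 0.25)]
  tri [ 0.5043 -0.2159  0.101 ] 0.0016974151804398532
tang top [([347.4, 178.1], 0.52)]
tang side [([130.2, 177.1], 0.42)]
  tri [ 0.5032 -0.218   0.1008] 0.0058754360557361045
crank side 0.59 [293.9, 197.6, 312.9, 254.5] [0.51   0.1654 0.0498] 0.0840416843971813
   z 0.055 0.066 146 [0.4968 0.1688 0.0614]
   z 0.036 0.054 134 [0.5388 0.1638 0.0496]
   z 0.07 0.09 55 [0.5774 0.1588 0.0788]
small_crank top 0.66 [163.5, 179.2, 170.9, 209.0] [0.513  0.292  0.0317] 0.05534042849830634
   z 0.036 0.054 46 [0.521  0.2937 0.0421]
small_crank side 0.68 [353.5, 223.3, 363.8, 259.8] [0.5186 0.2897 0.0305] 0.052345052046213536
   z 0.036 0.054 81 [0.5285 0.2911 0.0412]
[0.2496 0.573  0.2453] [ 0.204  0.979  0.    -0.   ] 0.8 1.000371380888513
```

```bash
sleep 5; ls pics
```

```text
side0.png
top0.png
```

```bash
python3 - <<'E'
from h import *
np.set_printoptions(precision=4,suppress=True)
for n in("top","side"):
    f=np.load(f"{n}0.npz");d=f["d"];P=pts(n,d);ok=d>0
    # grip fin
    m=ok&(abs(P[...,0]-.5)<.1)&(abs(P[...,1]-.17)<.06)&(P[...,2]>.03)&(P[...,2]<.095)
    Q=P[m]
    fin=Q[(Q[:,2]>.054)&(Q[:,2]<.068)&(Q[:,0]<.54)]; kn=Q[Q[:,2]>.074]
    arm=Q[(Q[:,2]>.042)&(Q[:,2]<.056)&(Q[:,0]>.53)]
    for k,q in(("fin",fin),("knob",kn),("arm",arm)):
        if len(q): print(n,k,len(q),q.mean(0),q.min(0),q.max(0))
    # press
    m=ok&(abs(P[...,0]-.5)<.15)&(abs(P[...,1]+.217)<.15)&(P[...,2]>.085)&(P[...,2]<.13); Q=P[m]
    h=np.histogram(Q[:,2],np.arange(.085,.125,.003));print(n,h[0])
    for lo,hi in((.086,.096),(.100,.107),(.109,.118)):
        q=Q[(Q[:,2]>lo)&(Q[:,2]<hi)]
        if len(q): print(n,lo,len(q),q.mean(0),q.min(0),q.max(0))
    q=Q[(abs(Q[:,0]-.504)<.03)&(abs(Q[:,1]+.217)<.03)&(Q[:,2]>.107)]
    if len(q)>4:
        w,v=np.linalg.eigh(np.cov(q[:,:2].T));print("tang",len(q),q.mean(0),v[:,1],np.degrees(np.arctan2(v[1,1],v[0,1])),np.sqrt(w))
    # crops
    im=f["im"];a,b=proj(n,[.5,-.217,.1]);c=im[int(b)-45:int(b)+45,int(a)-50:int(a)+50]
    a,b=proj(n,[.52,.2,.05]);e=im[int(b)-45:int(b)+45,int(a)-50:int(a)+50]
    print(n,"crop org",int(proj(n,[.5,-.217,.1])[0])-50,int(proj(n,[.5,-.217,.1])[1])-45)
    if n=="top":r1=np.hstack([c,e])
    else:r2=np.hstack([c,e])
cv2.imwrite("pics/crops.png",cv2.resize(np.vstack([r1,r2]),None,fx=3.3,fy=3.3,interpolation=cv2.INTER_CUBIC)[...,::-1])
E
```

```text
top fin 100 [0.4883 0.1719 0.0624] [0.4615 0.1625 0.0541] [0.5337 0.1807 0.0675]
top knob 31 [0.5739 0.1612 0.0809] [0.5663 0.1533 0.0749] [0.583  0.1683 0.0857]
top arm 67 [0.5519 0.1641 0.0509] [0.5304 0.1538 0.0421] [0.5749 0.1714 0.0557]
top [ 66 354 793 384  89 117 116  50  18  10   5   0   0]
top 0.086 1524 [ 0.4983 -0.2125  0.0922] [ 0.4473 -0.3031  0.086 ] [ 0.5526 -0.1257  0.096 ]
top 0.1 257 [ 0.5001 -0.2136  0.1033] [ 0.4573 -0.2874  0.1   ] [ 0.5419 -0.1393  0.1068]
top 0.109 33 [ 0.4978 -0.2157  0.1122] [ 0.4624 -0.2524  0.1091] [ 0.5144 -0.2072  0.1169]
tang 42 [ 0.4995 -0.2139  0.1111] [-0.9337 -0.358 ] -159.02479698489608 [0.003  0.0087]
top crop org 296 134
side fin 150 [0.4896 0.1697 0.0612] [0.4614 0.16   0.054 ] [0.5141 0.1788 0.0646]
side knob 53 [0.5766 0.1588 0.0798] [0.5688 0.1516 0.0742] [0.583  0.1664 0.084 ]
side arm 98 [0.5556 0.1616 0.0492] [0.5303 0.1493 0.0424] [0.5845 0.1695 0.0538]
side [  86  712 1349  150  136  197  180   22   20   18    0    0    0]
side 0.086 2243 [ 0.5043 -0.2123  0.0915] [ 0.4488 -0.3041  0.0861] [ 0.5531 -0.1289  0.096 ]
side 0.1 388 [ 0.501  -0.2159  0.103 ] [ 0.4574 -0.2907  0.1   ] [ 0.5426 -0.141   0.1067]
side 0.109 38 [ 0.5008 -0.2164  0.1117] [ 0.4874 -0.2232  0.1092] [ 0.5132 -0.2091  0.1145]
tang 48 [ 0.5009 -0.216   0.1109] [-0.9419 -0.3359] -160.3697690332935 [0.0025 0.009 ]
side crop org 79 131
```

View pics/side0.png

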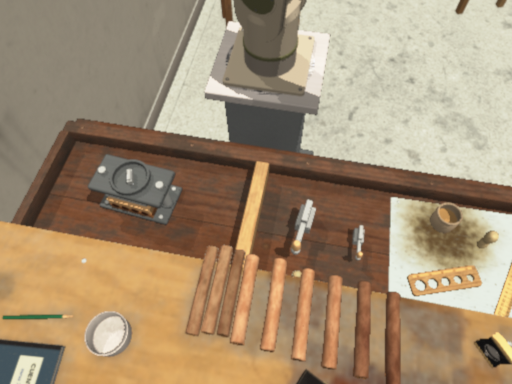

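View pics/top0.png

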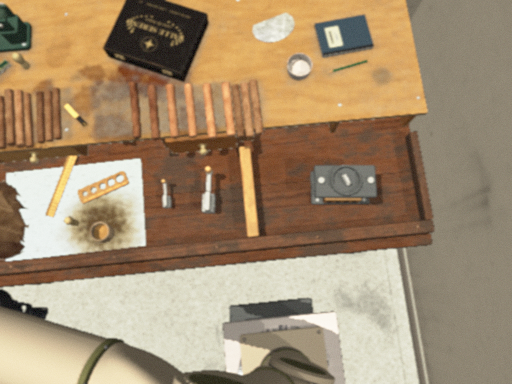

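The side view shows the crank at (303,220), the small crank at (358,240) and the press at (130,182). There is a divider strip between them and a raised bench beyond. The top view agrees, with the crank at (208,190) and the press at (344,183). I'll check the obstacle heights, the press yaw and the crop next.

```bash
python3 - <<'E'
from h import *
np.set_printoptions(precision=3,suppress=True)
A=[]
for n in("top","side"):
    f=np.load(f"{n}0.npz");d=f["d"];A.append(pts(n,d)[d>0])
P=np.vstack(A)
print("max z grid rows x .35..0.8; cols y -.4...6")
ys=np.arange(-.4,.65,.1)
for x in np.arange(.3,.85,.05):
    print(round(x,2),[round(float(P[m][:,2].max()),2) if (m:=(abs(P[:,0]-x)<.025)&(abs(P[:,1]-y)<.05)).any() else -1 for y in ys])
for P in A:
    q=P[(abs(P[:,0]-.5)<.09)&(abs(P[:,1]+.215)<.13)&(P[:,2]>.086)&(P[:,2]<.096)]
    r=cv2.minAreaRect(q[:,:2].astype(np.float32));print("press",r)
    for s in(-1,1):
        k=P[(abs(P[:,0]-.5)<.03)&(abs(P[:,1]+.215-s*.068)<.014)&(P[:,2]>.097)&(P[:,2]<.104)];print("nut",k.mean(0),len(k))
E
```

```text
max z grid rows x .35..0.8; cols y -.4...6
0.3 [0.02, 0.02, 0.02, 0.02, 0.02, 0.02, 0.02, 0.02, 0.02, 0.39, 0.38]
0.35 [0.05, 0.05, 0.05, 0.05, 0.05, 0.05, 0.05, 0.05, 0.05, 0.05, 0.05]
0.4 [0.05, 0.05, 0.04, 0.05, 0.06, 0.06, 0.05, 0.05, 0.05, 0.06, 0.05]
0.45 [0.05, 0.1, 0.11, 0.1, 0.06, 0.06, 0.07, 0.01, 0.05, 0.06, 0.07]
0.5 [0.05, 0.11, 0.12, 0.1, 0.06, 0.06, 0.07, 0.05, 0.01, 0.06, 0.07]
0.55 [0.05, 0.1, 0.11, 0.1, 0.06, 0.07, 0.09, 0.06, 0.02, 0.02, 0.02]
0.6 [0.05, 0.01, 0.01, 0.01, 0.06, 0.06, 0.09, 0.01, 0.02, 0.02, 0.02]
0.65 [0.14, 0.14, 0.14, 0.14, 0.16, 0.17, 0.16, 0.16, 0.14, 0.15, 0.18]
0.7 [0.14, 0.14, 0.14, 0.14, 0.16, 0.17, 0.17, 0.16, 0.14, 0.21, 0.18]
0.75 [0.14, 0.14, 0.14, 0.14, 0.16, 0.17, 0.17, 0.16, 0.15, 0.21, 0.18]
0.8 [0.14, 0.15, 0.17, 0.17, 0.16, 0.17, 0.19, 0.16, 0.16, 0.16, 0.18]
press ((0.49993011355400085, -0.21462374925613403), (0.17065958678722382, 0.09180737286806107), 84.52799224853516)
nut [ 0.496 -0.282  0.1  ] 31
nut [ 0.505 -0.145  0.1  ] 37
press ((0.5001571178436279, -0.21663571894168854), (0.170314759016037, 0.0921875461935997), 84.6683120727539)
nut [ 0.494 -0.284  0.099] 46
nut [ 0.507 -0.149  0.099] 47
```

View pics/crops.png

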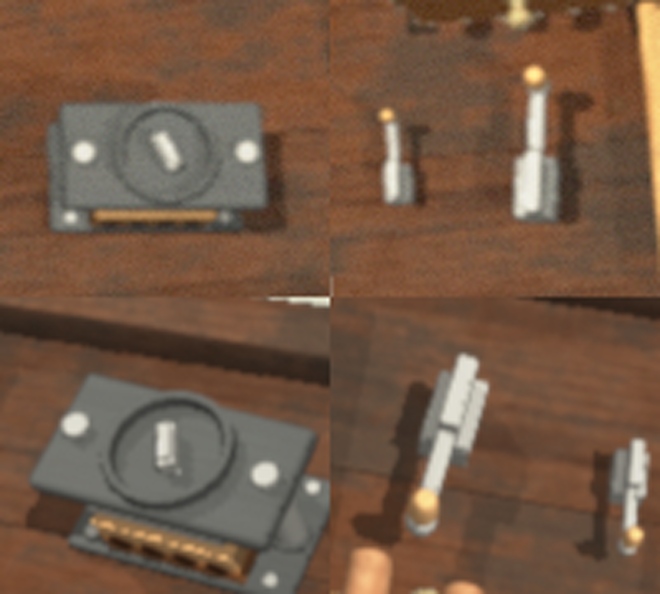

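The crop shows the blade at about (165,150) in the press quadrant and clear of anything. Bench tops beyond x > 0.62 are 0.14–0.17 m high. From these I get:

| Quantity | Value |
|---|---|
| Crank position | (0.489, 0.171) |
| Crank yaw | -7.3° |
| Press position | (0.500, -0.2155) |
| Press yaw | -5.4° |
| Blade angle | about 20° |

A blade at 20° means the spindle is near 0.15 rad, which is consistent with the task text.

```bash
cat >> h.py <<'E'
def go(x,y,z,yaw):
    """shift/turn rows so TCP at x,y,z, tool down with its x axis along crank -x (yaw deg)"""
    o=manip.get_obs();r0=R.from_quat(o["ee_rot"])
    a=np.radians(yaw+180);X=np.array([np.cos(a),np.sin(a),0]);Z=np.array([0,0,-1.]);
    t=R.from_matrix(np.stack([X,np.cross(Z,X),Z],1))
    d=r0.inv().apply(np.array([x,y,z])-o["position"])/.05; w=np.degrees((r0.inv()*t).as_rotvec())/8
    print(o["clock"],np.round(o["position"],4),"force",np.round(o["ft_force"],1),"tq",np.round(o["torque"],2),"->",np.round(d,3),np.round(w,3))
E
python3 -c "
from h import *
go(.489,.171,.15,-7.3)"
```

```text
0.8 [0.2496 0.573  0.2453] force [ 0.6 -0.4 -0.4] tq [-0.02  0.02 -0.03] -> [-7.601 -5.458  1.906] [ 0.   -0.   -2.03]
```

```bash
python3 -m pendant '[[-1,-0.72,0,0,0,-0.3,0],[-2,-1.44,0,0,0,-0.6,0],[-3,-2.15,0.2,0,0,-0.9,0],[-4,-2.87,0.5,0,0,-1.2,0],[-5,-3.6,0.9,0,0,-1.5,0],[-6,-4.3,1.3,0,0,-1.8,0],[-6.9,-4.95,1.6,0,0,-2.03,0],[-7.6,-5.46,1.9,0,0,-2.03,0],[-7.6,-5.46,1.9,0,0,-2.03,0],[-7.6,-5.46,1.9,0,0,-2.03,0]]' 60; python3 -c "
from h import *
go(.489,.171,.051,-7.3); print(manip.get_obs()['grip_width'],manip.tip_reach)"
```

```text
clock: 2.05
position: [0.4888, 0.1717, 0.1505]
ee_rot: [0.063, 0.998, 0.0, -0.0]
ft_force: [-0.9, -0.2, 0.7]
grip_width: 0.502
grasp_force: 0.0
2.05 [0.4888 0.1717 0.1505] force [-0.9 -0.2  0.7] tq [ 0.11  0.   -0.03] -> [-0.006 -0.014  1.99 ] [ 0.004 -0.     0.003]
0.5021472237084199 0.014
```

```bash
python3 -m pendant '[[0,0,0.6,0,0,0,0],[0,0,1.2,0,0,0,0],[0,0,1.6,0,0,0,0],[0,0,1.98,0,0,0,0],[0,0,1.98,0,0,0,0],[0,0,1.98,0,0,0,-1],[0,0,1.98,0,0,0,-1],[0,0,1.98,0,0,0,-1],[0,0,1.98,0,0,0,-1],[0,0,1.98,0,0,0,-1]]' 80; python3 -c "
from h import *
go(.489,.171,.23,-7.3)"
```

```text
clock: 3.3
position: [0.4894, 0.1716, 0.0523]
ee_rot: [0.064, 0.998, 0.001, 0.001]
ft_force: [-2.2, -0.8, 6.7]
grip_width: 0.144
grasp_force: 78.5
3.3 [0.4894 0.1716 0.0523] force [-2.2 -0.8  6.7] tq [0.2  0.38 0.11] -> [ 3.000e-03 -8.000e-03 -3.553e+00] [0.01  0.008 0.002]
```

```bash
python3 -m pendant '[[0,0,-0.3,0,0,0,-1],[0,0,-0.9,0,0,0,-1],[0,0,-1.6,0,0,0,-1],[0,0,-2.3,0,0,0,-1],[0,0,-3,0,0,0,-1],[0,0,-3.3,0,0,0,-1],[0,0,-3.5,0,0,0,-1],[0,0,-3.5,0,0,0,-1],[0,0,-3.5,0,0,0,-1],[0,0,-3.5,0,0,0,-1]]'; python3 - <<'E'
from h import *
np.set_printoptions(precision=4,suppress=True)
o=manip.get_obs()
for n in("top","side"):
    im,d=manip.camera(n);np.savez(f"{n}1.npz",im=im,d=d);P=pts(n,d)
    Q=P[(d>0)&(abs(P[...,0]-.53)<.09)&(abs(P[...,1]-.165)<.05)&(P[...,2]>.15)&(P[...,2]<.28)]
    k=Q[(Q[:,0]>.56)&(Q[:,2]>.235)&(Q[:,2]<.275)]; print(n,"knob",len(k),k.mean(0),k.max(0)) if len(k) else 0
    a=Q[(Q[:,0]>.525)&(Q[:,0]<.56)&(Q[:,2]>.21)&(Q[:,2]<.24)]; print(n,"arm",len(a),a.mean(0)) if len(a) else 0
a,b=proj("side",[.51,.17,.22]);cv2.imwrite("pics/lift.png",cv2.resize(im[int(b)-60:int(b)+60,int(a)-70:int(a)+70],None,fx=4,fy=4)[...,::-1])
go(.5,-.2155,.23,20.3)
E
```

```text
clock: 4.55
position: [0.4886, 0.1708, 0.2254]
ee_rot: [0.064, 0.998, -0.0, -0.001]
ft_force: [0.5, 0.4, -3.2]
grip_width: 0.148
grasp_force: 78.8
side knob 123 [0.5777 0.1591 0.2483] [0.5837 0.1682 0.2563]
side arm 95 [0.5388 0.164  0.2223]
4.65 [0.4887 0.1709 0.2257] force [ 0.6 -0.6 -4. ] tq [ 0.   -0.    0.02] -> [-1.205 -7.636 -0.082] [-0.002 -0.006 -3.45 ]
```

View pics/lift.png

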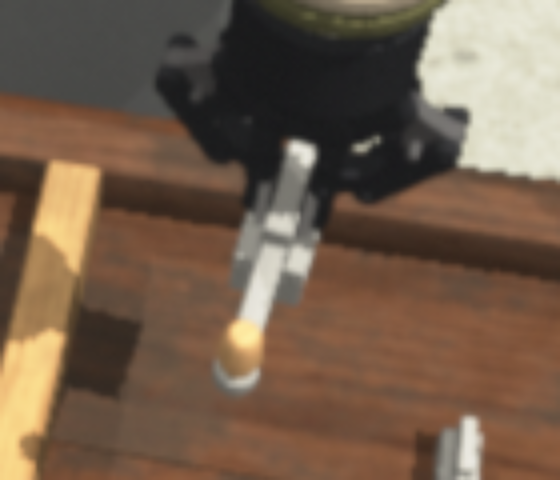

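The crank is held level in the gripper, knob at (240,350) in the crop, and its height and yaw are unchanged relative to the TCP. Next I carry it to above the well.

```bash
python3 -m pendant '[[-0.1,-0.6,0,0,0,-0.2,-1],[-0.25,-1.5,0,0,0,-0.6,-1],[-0.4,-2.5,0,0,0,-1.1,-1],[-0.55,-3.5,0,0,0,-1.6,-1],[-0.7,-4.5,0,0,0,-2.1,-1],[-0.85,-5.5,0,0,0,-2.6,-1],[-1,-6.4,0,0,0,-3,-1],[-1.15,-7.2,0,0,0,-3.3,-1],[-1.2,-7.64,0,0,0,-3.45,-1],[-1.2,-7.64,0,0,0,-3.45,-1]]'; python3 - <<'E'
from h import *
np.set_printoptions(precision=4,suppress=True)
for n in("top","side"):
    im,d=manip.camera(n);np.savez(f"{n}2.npz",im=im,d=d);P=pts(n,d)
    Q=P[(d>0)&(abs(P[...,0]-.54)<.09)&(abs(P[...,1]+.19)<.06)&(P[...,2]>.15)&(P[...,2]<.28)]
    k=Q[(Q[:,0]>.56)&(Q[:,2]>.235)&(Q[:,2]<.275)]; print(n,"knob",len(k),k.mean(0),k.max(0)) if len(k) else 0
    a=Q[(Q[:,0]>.53)&(Q[:,0]<.565)&(Q[:,2]>.21)&(Q[:,2]<.24)]; print(n,"arm",len(a),a.mean(0)) if len(a) else 0
go(.5,-.2155,.165,20.3)
E
```

```text
clock: 5.9
position: [0.4993, -0.2175, 0.226]
ee_rot: [-0.175, 0.985, -0.0, -0.0]
ft_force: [0.2, 0.7, -3.6]
grip_width: 0.147
grasp_force: 78.8
top knob 59 [ 0.578  -0.1833  0.2503] [ 0.5886 -0.1757  0.2599]
top arm 84 [ 0.5472 -0.1966  0.2231]
side knob 133 [ 0.5832 -0.1832  0.2475] [ 0.5896 -0.1757  0.2567]
side arm 121 [ 0.5464 -0.1973  0.222 ]
6.0 [ 0.5    -0.2149  0.226 ] force [-0.7  1.7 -3.3] tq [ 0.08 -0.1  -0.04] -> [ 0.003 -0.013  1.22 ] [ 0.005 -0.002  0.   ]
```

```bash
python3 -m pendant '[[0,-0.01,0.4,0,0,0,-1],[0,-0.01,0.8,0,0,0,-1],[0,-0.01,1,0,0,0,-1],[0,-0.01,1.1,0,0,0,-1],[0,-0.01,1.2,0,0,0,-1],[0,-0.01,1.27,0,0,0,-1],[0,-0.01,1.34,0,0,0,-1],[0,-0.01,1.4,0,0,0,-1],[0,-0.01,1.4,0,0,0,-1],[0,-0.01,1.4,0,0,0,-1]]'; python3 -c "
from h import *
go(.5,-.2155,.143,20.3)"
```

```text
clock: 7.25
position: [0.5002, -0.216, 0.1564]
ee_rot: [-0.176, 0.984, 0.0, 0.0]
ft_force: [0.8, 0.2, -4.0]
grip_width: 0.141
grasp_force: 78.8
7.25 [ 0.5002 -0.216   0.1564] force [ 0.8  0.2 -4. ] tq [-0.    0.04  0.03] -> [-0.     0.011  0.268] [-0.     0.002  0.   ]
```

No contact force, and the tang is already in the slot. I'll go on down to the floor.

```bash
python3 -m pendant '[[0,0,0.05,0,0,0,-1],[0,0,0.1,0,0,0,-1],[0,0,0.15,0,0,0,-1],[0,0,0.2,0,0,0,-1],[0,0,0.24,0,0,0,-1],[0,0,0.27,0,0,0,-1],[0,0,0.28,0,0,0,-1],[0,0,0.28,0,0,0,-1],[0,0,0.28,0,0,0,-1],[0,0,0.28,0,0,0,-1]]'; python3 -c "
from h import *
go(.5,-.2155,.143,20.3)"
```

```text
clock: 8.5
position: [0.5002, -0.2163, 0.1443]
ee_rot: [-0.176, 0.984, 0.0, 0.001]
ft_force: [-10.2, 3.5, 19.3]
grip_width: 0.144
grasp_force: 82.3
8.5 [ 0.5002 -0.2163  0.1443] force [-10.2   3.5  19.3] tq [0.98 2.19 0.07] -> [-0.002  0.016  0.026] [ 0.004  0.009 -0.003]
```

It made contact at TCP z = 0.1443, which is exactly the 0.092 m floor plus the 0.0523 m grasp height, so the crank is seated. Next, turn clockwise (+tool z).

```bash
python3 -m pendant '[[0,0,-0.02,0,0,0.5,-1],[0,0,-0.02,0,0,1.1,-1],[0,0,-0.02,0,0,1.7,-1],[0,0,-0.02,0,0,2.3,-1],[0,0,-0.02,0,0,2.9,-1],[0,0,-0.02,0,0,3.5,-1],[0,0,-0.02,0,0,4.1,-1],[0,0,-0.02,0,0,4.7,-1],[0,0,-0.02,0,0,5.3,-1],[0,0,-0.02,0,0,5.8,-1]]'; python3 -c "
from h import *
go(.5,-.2155,.1443,-54);print(manip.get_obs()['joint_pos'])"
```

```text
clock: 9.75
position: [0.5008, -0.2169, 0.1444]
ee_rot: [0.227, 0.974, -0.0, 0.001]
ft_force: [-1.4, -2.5, 5.9]
grip_width: 0.147
grasp_force: 80.1
9.75 [ 0.5008 -0.2169  0.1444] force [-1.4 -2.5  5.9] tq [-0.37  0.23  0.23] -> [0.027 0.019 0.002] [0.004 0.017 3.468]
[-0.25170464  0.27194086  0.669104    1.82980025 -0.18772893  1.10124272
  1.59720706]
```

```bash
python3 -m pendant '[[0,0,0,0,0,0.4,-1],[0,0,0,0,0,0.8,-1],[0,0,0,0,0,1.2,-1],[0,0,0,0,0,1.5,-1],[0,0,0,0,0,1.8,-1],[0,0,0,0,0,2.1,-1],[0,0,0,0,0,2.4,-1],[0,0,0,0,0,2.6,-1],[0,0,0,0,0,2.8,-1],[0,0,0,0,0,2.8,-1]]'; python3 -c "
from h import *
go(.5,-.2155,.1443,-54);print(manip.get_obs()['joint_pos'])"
```

```text
clock: 11.0
position: [0.5007, -0.2172, 0.1444]
ee_rot: [0.411, 0.912, -0.0, 0.001]
ft_force: [-1.9, -2.9, 5.5]
grip_width: 0.147
grasp_force: 80.1
11.0 [ 0.5007 -0.2172  0.1444] force [-1.9 -2.9  5.5] tq [-0.53  0.42 -0.  ] -> [0.034 0.013 0.003] [0.005 0.016 0.68 ]
[-0.30328431  0.28306095  0.73284511  1.83200715 -0.21035461  1.10333085
  1.22820359]
```

```bash
python3 -m pendant '[[0,0,0,0,0,0.2,-1],[0,0,0,0,0,0.4,-1],[0,0,0,0,0,0.6,-1],[0,0,0,0,0,0.8,-1],[0,0,0,0,0,0.9,-1],[0,0,0,0,0,1,-1],[0,0,0,0,0,1,-1],[0,0,0,0,0,1,-1],[0,0,0,0,0,1,-1],[0,0,0,0,0,1,-1]]'; python3 -c "
from h import *
go(.5,-.2155,.1443,-54)"
```

```text
clock: 12.25
position: [0.5005, -0.2172, 0.1444]
ee_rot: [0.474, 0.881, -0.0, 0.001]
ft_force: [-2.8, -2.4, 6.0]
grip_width: 0.144
grasp_force: 80.2
12.25 [ 0.5005 -0.2172  0.1444] force [-2.8 -2.4  6. ] tq [-0.51  0.63  0.16] -> [0.035 0.011 0.002] [ 0.005  0.014 -0.316]
```

```bash
python3 -m pendant '[[0,0,0,0,0,0.15,-1],[0,0,0,0,0,0.3,-1],[0,0,0,0,0,0.45,-1],[0,0,0,0,0,0.6,-1],[0,0,0,0,0,0.7,-1],[0,0,0,0,0,0.8,-1],[0,0,0,0,0,0.8,-1],[0,0,0,0,0,0.8,-1],[0,0,0,0,0,0.8,-1],[0,0,0,0,0,0.8,-1]]'; python3 -c "
from h import *
go(.5,-.2155,.1443,-54)"
```

```text
clock: 13.5
position: [0.5005, -0.2172, 0.1444]
ee_rot: [0.521, 0.854, -0.0, 0.001]
ft_force: [-3.6, -2.8, 8.3]
grip_width: 0.148
grasp_force: 85.1
13.5 [ 0.5005 -0.2172  0.1444] force [-3.6 -2.8  8.3] tq [-0.68  0.83  1.51] -> [0.034 0.007 0.003] [-0.     0.015 -1.099]
```

Moment jumped to 1.5 N m, so this looks like the stop. I'll verify the crank's yaw in the images.

```bash
python3 - <<'E'
from h import *
np.set_printoptions(precision=4,suppress=True)
for n in("top","side"):
    im,d=manip.camera(n);P=pts(n,d)
    r=np.hypot(P[...,0]-.5005,P[...,1]+.2165)
    m=(d>0)&(r<.102)&(r>.03)&(P[...,1]<-.2165)&(P[...,2]>.125)
    Q=P[m]
    for k,q in(("knob",Q[(Q[:,2]>.155)&(Q[:,2]<.18)&(np.hypot(Q[:,0]-.5005,Q[:,1]+.2165)>.075)]),("arm",Q[(Q[:,2]>.135)&(Q[:,2]<.147)])):
        if len(q): c=q.mean(0);print(n,k,len(q),c,q[:,2].max(),np.degrees(np.arctan2(c[1]+.2165,c[0]-.5005)))
    a,b=proj(n,[.51,-.22,.13]);c=im[int(b)-50:int(b)+50,int(a)-60:int(a)+60];cv2.imwrite(f"pics/t{n}.png",cv2.resize(c,None,fx=4,fy=4)[...,::-1])
t=cv2.imread("pics/tside.png");u=cv2.imread("pics/ttop.png");cv2.imwrite("pics/turned.png",cv2.resize(np.hstack([u,t]),None,fx=.8,fy=.8))
E
```

```text
side knob 99 [ 0.545  -0.289   0.1669] 0.1760544510001275 -58.44655740462266
side arm 181 [ 0.533  -0.2703  0.1405] 0.14658317529490905 -58.87842427492319
```

View pics/turned.png

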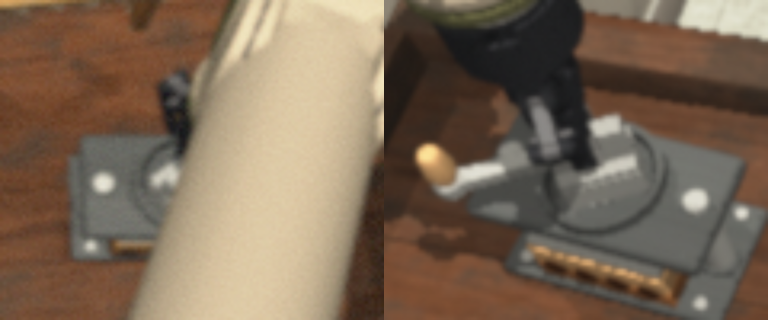

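The crank is seated with its knob at (435,165) in the right-hand crop. Its yaw is about -58.5° while the tool is at -62.8°, so it slipped slightly at the stop. I'll push a bit more to confirm it no longer turns.

```bash
python3 -m pendant '[[0,0,0,0,0,0.1,-1],[0,0,0,0,0,0.2,-1],[0,0,0,0,0,0.3,-1],[0,0,0,0,0,0.4,-1],[0,0,0,0,0,0.5,-1],[0,0,0,0,0,0.5,-1],[0,0,0,0,0,0.5,-1],[0,0,0,0,0,0.5,-1],[0,0,0,0,0,0.5,-1],[0,0,0,0,0,0.5,-1]]' 110; python3 - <<'E'
from h import *
go(.5,-.2155,.1443,-54)
n="side"
im,d=manip.camera(n);P=pts(n,d)
r=np.hypot(P[...,0]-.5005,P[...,1]+.2165)
m=(d>0)&(r<.102)&(r>.03)&(P[...,1]<-.2165)&(P[...,2]>.125)
Q=P[m]
for k,q in(("knob",Q[(Q[:,2]>.155)&(Q[:,2]<.18)&(np.hypot(Q[:,0]-.5005,Q[:,1]+.2165)>.075)]),("arm",Q[(Q[:,2]>.135)&(Q[:,2]<.147)])):
    c=q.mean(0);print(k,len(q),c,np.degrees(np.arctan2(c[1]+.2165,c[0]-.5005)))
E
```

```text
clock: 14.85
position: [0.5005, -0.2172, 0.1446]
ee_rot: [0.55, 0.835, -0.001, 0.001]
ft_force: [-4.5, -2.7, 8.9]
grip_width: 0.139
grasp_force: 119.4
14.85 [ 0.5005 -0.2172  0.1446] force [-4.5 -2.7  8.9] tq [-0.76  1.1   2.45] -> [0.034 0.005 0.005] [-0.003  0.017 -1.587]
knob 100 [ 0.5421147  -0.29063641  0.166991  ] -60.69336753392987
arm 173 [ 0.53167029 -0.27281664  0.14040632] -61.03623161834758
```

Torque rose to 2.5 N m with little motion, so the spindle is against its stop. Release and back off straight up.

```bash
python3 -m pendant '[[0,0,0,0,0,0,-0.6],[0,0,0,0,0,0,-0.2],[0,0,0,0,0,0,0],[0,0,0,0,0,0,0],[0,0,0,0,0,0,0],[0,0,-0.2,0,0,0,0],[0,0,-0.6,0,0,0,0],[0,0,-1.2,0,0,0,0],[0,0,-1.8,0,0,0,0],[0,0,-2.2,0,0,0,0]]' && python3 -m pendant '[[-0.6,0,-0.3,0,0,0,0],[-1,1,-0.8,0,0,0,0],[-1,2,-1,0,0,0,0],[-1,3,-1,0,0,0,0],[-1,4,-1,0,0,0,0],[-1,5,-1,0,0,0,0],[-1,5,-1,0,0,0,0],[-1,5,-1,0,0,0,0],[-1,5,-1,0,0,0,0],[-1,5,-1,0,0,0,0]]'; python3 - <<'E'
from h import *
for n in("top","side"):
    im,d=manip.camera(n);P=pts(n,d)
    r=np.hypot(P[...,0]-.5005,P[...,1]+.2165)
    Q=P[(d>0)&(r<.105)&(P[...,2]>.125)&(P[...,2]<.2)]; rr=np.hypot(Q[:,0]-.5005,Q[:,1]+.2165)
    for k,q in(("knob",Q[(Q[:,2]>.155)&(rr>.07)]),("arm",Q[(Q[:,2]>.135)&(Q[:,2]<.147)&(rr>.035)]),("fin",Q[(Q[:,2]>.147)&(rr<.04)])):
        if len(q): c=q.mean(0);print(n,k,len(q),c,q[:,2].max(),np.degrees(np.arctan2(c[1]+.2165,c[0]-.5005)))
    a,b=proj(n,[.51,-.22,.13]);c=im[int(b)-50:int(b)+50,int(a)-60:int(a)+60];cv2.imwrite(f"pics/t{n}.png",cv2.resize(c,None,fx=4,fy=4)[...,::-1])
t=cv2.imread("pics/tside.png");u=cv2.imread("pics/ttop.png");cv2.imwrite("pics/final.png",cv2.resize(np.hstack([u,t]),None,fx=.8,fy=.8))
E
```

```text
clock: 16.15
position: [0.5004, -0.2163, 0.2554]
ee_rot: [0.551, 0.834, 0.0, 0.001]
ft_force: [0.3, 0.3, 0.6]
grip_width: 0.498
grasp_force: 0.0
clock: 17.4
position: [0.7491, -0.1644, 0.3044]
ee_rot: [0.552, 0.834, 0.0, 0.0]
ft_force: [0.3, 0.8, -0.2]
grip_width: 0.501
grasp_force: 0.0
top knob 51 [ 0.54679325 -0.28401288  0.16856798] 0.1776524191833695 -55.56176273650184
top arm 80 [ 0.53492739 -0.26620815  0.14225503] 0.146811676535477 -55.29389750587352
top fin 108 [ 0.49859512 -0.21256574  0.15432739] 0.15985692785231853 115.83520256156847
side knob 101 [ 0.55094964 -0.2858353   0.16650377] 0.17572087298897054 -53.95967500538525
side arm 182 [ 0.53711719 -0.26774678  0.14060299] 0.14644483724218837 -54.45318364908775
side fin 191 [ 0.5004489  -0.21494498  0.15249892] 0.1560709968774372 91.88231050919758
```

View pics/final.png

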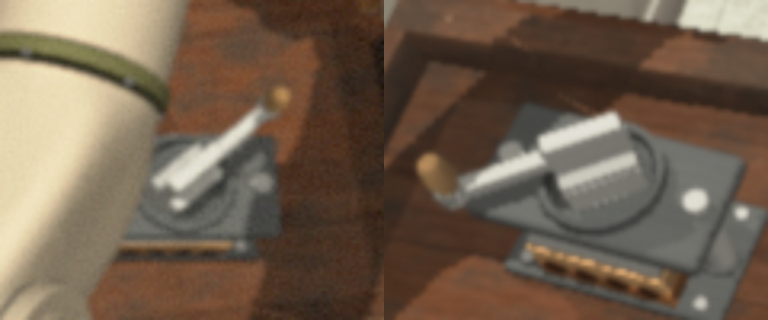

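The final image shows the crank upright and seated in the collar, knob at (278,97) in the top crop and (435,172) in the side crop. Its yaw is about -55°, against a predicted -54.5° at the stop (stop angle plus play), and the knob top at 0.176 m matches full seating.

```bash
python3 -c "
from workcell import manip
print(manip.hand_in())"
```

```text
the job is handed in; nothing more can be done
None
```

The larger crank is fully seated over the tang and turned clockwise to its stop, released with the arm clear; I left the smaller crank alone, and the job was handed in at about 17.5 s (no verdict was returned).

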